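Load a sample vial into the bench photometer

TASK

Stand the small capped glass vial that is near the front of the worktop, to the right of the photometer, upright in the round well of the photometer's carriage while the carriage is still pulled out. Then push the carriage along its rails, between the lamp and detector blocks, until the spring detent snaps in and it sits fully home; leave the vial standing in the well and do not disturb the small beaker by the timer.

Things in the scene. Friction and masses are not known exactly. Their poses are not given: they have to be found in the camera images.
- vial_mid (a point): Centre (half-way up, on the axis) of the loose sample vial: a round glass vial with a blue screw cap, 23 mm in diameter, 44 mm tall, about 30 g, standing upright on the worktop to the right of the photometer, near the front edge (a similar vial in the back row is not meant). When it stands in the well its lower 15 mm is sunk in, so grip it by the upper half (the upper 29 mm stay free).
- well (a point): Centre of the floor of the round well in the carriage; z is up, x is the direction in which the carriage is pushed home. The well is 28 mm wide (mouth chamfered by 2 mm all round) and 15 mm deep; it is in a flat aluminium block, 60 mm along x, 46 mm across, whose top is 15 mm above this point (48 mm above the worktop). A seated vial has its centre 22 mm above this point.
- tab (a point): Centre of the free upper part of the carriage's push tab: an upright black plate, 10 mm thick along the slide, 30 mm wide across it, at the robot's end of the carriage, 55 mm behind the well; its top is 12 mm above this point and 84 mm above the worktop, and it stands free down to 38 mm below this point. Its axes are those of well; push its back face (5 mm behind this point) in the +x direction of this point.
- carriage (a joint): Travel of the carriage along its rails in m: 0 is fully out (towards the robot), 0.080 is fully home against the stop. It slides with little friction (about 1.2 N) up to about 0.066; there a spring plunger resists, so that 5 to 8 N in all is needed until 0.074 (the crest); beyond that the spring itself drives the carriage to 0.080 and holds it. Let go before the crest, it springs back to about 0.066.
- photometer: The bench photometer, bolted down: grey base plate 220 mm along x, 120 mm across y, 10 mm thick; origin at the centre of its underside on the worktop, x along the slide in the direction of home (away from the robot), z up. The two black lamp and detector blocks (34 x 24 mm, tops 78 mm above the worktop) stand at x = 46 mm, y = +45 and -45 mm; the fully home well lies between them at x = 45 mm. The plunger housing (top 32 mm above the worktop) is at x = 17 mm, y = -48 mm.
- beaker: A bystander: small glass beaker, 50 mm wide and 57 mm tall, loose on the worktop beyond the vial, just in front of the bench timer; origin at the centre of its underside.
Things that resemble listed ones, but are neither listed nor needed, are in the scene too. Of the things that look like the part that bears vial_mid, the smallest one is meant.

How it is judged:
By the outcome, as a careful person would: the job done as asked, in the order asked, and still so for the second after the job is handed in, with the robot touching nothing.
It also fails if it takes over 51 s, if anything falls off the work surface, if the arm or the gripper's body presses on something with over 40 N, if the wrist force passes 120 N, or if a joint passes its speed limit or range.

ROBOT

A 7-joint arm with a two-finger parallel gripper is mounted at the origin on a cart in front of the work surface, level with it; the furniture and walls round the work are solid. World frame = base frame: x ahead of the robot, y to its left, z up, the work surface at z = 0. Lengths are in mm, angles in rad, forces in N, time in s.
With the tool pointing down it reaches from about 425 to 1025 mm from the base axis. Payload 9.4 kg.
Tool frame: the origin (TCP) lies midway between the tips of the shut fingers; the grasp point (between the pads) lies 19 mm behind it (r.tcp_to_grasp is the distance from the TCP to the grasp point, in mm); z points along the fingers, y is the line along which they close (so a half turn about z gives the same grasp; the last joint's range is limited). The gripper opens to 93 mm and grips with 3 to 60 N. Pads are 15 mm wide; open, the fingers measure 128 mm over their backs; the gripper's body (75 mm by 188 mm) begins 65 mm behind the grasp point.
Start: joints at [1.037, 0.599, -0.003, 1.599, 0.002, 0.943, -0.08], TCP at [319.772, -650.669, 218.618] pointing down, gripper open.
Joint ranges: [-2.57, 2.57], [-0.35, 1.97], [-1.29, 1.29], [0.11, 2.56], [-1.05, 4.19], [0.11, 1.86], [-2.63, 2.63]. Speed limits (rad/s): [2.22, 2.22, 3.01, 3.01, 3.14, 3.14, 3.14].

INTERFACE

Orientations are given as [roll, pitch, yaw] about the fixed x, y, z axes, in that order (R = Rz(yaw) Ry(pitch) Rx(roll)).
In Python, from cell import r, imaging, hand_in gives the robot as it stands. The module is installed in compiled form; this text tells all that it offers.
- The arm moves only by the tool send_rows, never from a script. Its argument "steps" is a list of rows, each a list of 3 entries, a list of its own where there are three numbers: the opening, from -1 (shut) to 1 (fully open), so that 0 is half open, then the shift along the tool's x, y, z in units of 250 mm (1.0 is 250 mm), then the turn about the tool's z in units of 90 degrees (1.0 is 90 degrees). In form: [[hand, [x, y, z], yaw], ...]. A call has 1 to 12 rows; each row shifts and turns the commanded pose from where the row before left it, along the tool's axes as they then stand; what a row does not reach is not made up. A row lasts 1/12 s, in which the tool goes at most 41.7 mm and 7.16 degrees, less where a joint would pass 70% of its speed; a pose out of reach is approached as far as the arm can. A call with a number of a shift or a turn outside -1 to 1 is refused whole. A call with a gripper value outside its range is refused whole. The fingers move at their own pace and stop on an object; "newtons" is the grip in N (left out, the last holds). Time passes only in rows, so rows that do not move let the fingers close. It gives the time, the measured TCP pose, the force, the opening and the grip force at its end, in the units of the state.
- r.get_state(): the state, without advancing time (a new reading comes with each control period).
- imaging.get_image(name): name is "side" or "top" or "wrist"; returns (picture, depth): 384x512x3 uint8, red, green, blue; 384x512 float32, mm along the optical axis (not along the pixel's ray), 0 where there is no reading.
- imaging.get_calibration(name): a dict with "intrinsics" (3x3 intrinsics, pixels), "origin" and "rotation" of the camera in the world. Camera axes: x right, y down, z forward; pixel columns grow to the right and rows downward; lengths in mm; the calibration is good to about 2 mm. A picture is of the moment at which its call begins: read the wrist's pose just before it. get_calibration takes no time and is no camera call; for the wrist camera it gives the pose at the moment of the call.
- hand_in(): hands the job in; it is judged then, once.
The state is a dict: "time": time; "qpos": joint angles; "joint_velocities": joint speeds; "joint_efforts": joint torques, N m; "tcp_pos": TCP position; "eef_rot": TCP orientation; "contact_force": force on the tool from outside, world axes, zero at the start; "wrist_torque": the same for the moment, N m; "finger_gap": finger opening in mm; "gripper_force": force on a finger pad.
Only numpy, scipy, OpenCV 4.12 (cv2) and the standard library are available. Lean on these libraries where they do the work, as an engineer would, in place of code of your own. Each camera call takes 0.05 s, during which the arm holds its last target. There are 200 camera calls.

## Working session

There is one attempt and no reset: what is moved stays moved. The work goes in short steps, Python scripts to look and compute and a tool call to move; the robot and the scene stay as the last step left them, time stands still between calls to the robot, and variables do not carry over. Pictures are saved under pics/ and viewed, at most 10 in all, crops included, and the job is handed in when it is done.

Besides the shell and the picture viewer there is one more tool, called after "Emit:" by a JSON object that holds its "api" and its "payload". send_rows: Moves the arm, as the interface text tells. Its arguments: {"type":"object","properties":{"steps":{"type":"array","items":{"type":"array"}},"newtons":{"type":"number"}},"required":["steps"]}

```bash
mkdir -p pics
cat > h.py <<'E'
import numpy as np, cv2
from cell import r, imaging, hand_in
def grab(n,tag):
    c=imaging.get_calibration(n); im,d=imaging.get_image(n)
    np.savez(f'pics/{tag}.npz',im=im,d=d,K=c['intrinsics'],o=c['origin'],R=c['rotation'])
    cv2.imwrite(f'pics/{tag}.png',im[:,:,::-1]); return load(tag)
def load(tag):
    return dict(np.load(f'pics/{tag}.npz'))
def ray(c,u,v):
    d=np.array(c['R'])@np.linalg.inv(c['K'])@np.array([u,v,1.]); return np.array(c['o']).ravel(),d
def onz(c,u,v,z):
    o,d=ray(c,u,v); return o+d*(z-o[2])/d[2]
def dep(c,u,v):
    o,d=ray(c,u,v); return o+d*c['d'][int(v),int(u)]
def tri(c1,p1,c2,p2):
    o1,a=ray(c1,*p1);o2,b=ray(c2,*p2);s=np.linalg.lstsq(np.c_[a,-b],o2-o1,rcond=None)[0]
    P,Q=o1+s[0]*a,o2+s[1]*b; return (P+Q)/2,np.linalg.norm(P-Q)
E
python3 - <<'E'
from h import *
a=grab('top','top0');b=grab('side','side0')
for c in(a,b):print(c['o'].ravel(),c['R'].round(3).tolist(),c['K'].tolist())
print({k:np.round(v,3) for k,v in r.get_state().items()}, r.tcp_to_grasp)
E
```

```text
[411.66691893 115.61310394 902.98785467] [-2.969, -0.025, -1.587] [[351.460087293311, 0.0, 258.51741861323796], [0.0, 351.460087293311, 192.9096928987455], [0.0, 0.0, 1.0]]
[ 321.85499596 -608.62456678  433.55201301] [-1.996, -0.023, -0.276] [[441.0228878444105, 0.0, 266.8183731753858], [0.0, 441.0228878444105, 195.36732453290284], [0.0, 0.0, 1.0]]
{'time': np.float64(0.1), 'qpos': array([ 1.037,  0.6  , -0.003,  1.6  ,  0.002,  0.943, -0.08 ]), 'joint_velocities': array([ 0.   , -0.002,  0.   , -0.002,  0.   ,  0.   ,  0.   ]), 'joint_efforts': array([ 7.0000e-03, -7.6656e+01,  1.5030e+00, -2.5294e+01, -5.2000e-02,
        1.4000e-02,  0.0000e+00]), 'tcp_pos': array([ 319.564, -650.302,  217.866]), 'eef_rot': array([-3.14 ,  0.   ,  0.457]), 'contact_force': array([0.067, 0.078, 0.431]), 'wrist_torque': array([ 0.005, -0.001,  0.042]), 'gripper_force': np.float64(0.0), 'finger_gap': np.float64(92.997)} 18.8
```

View pics/top0.png

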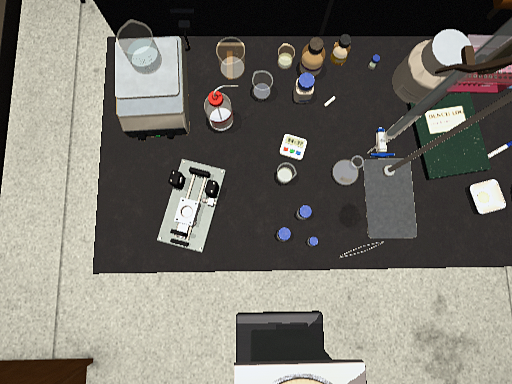

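View pics/side0.png

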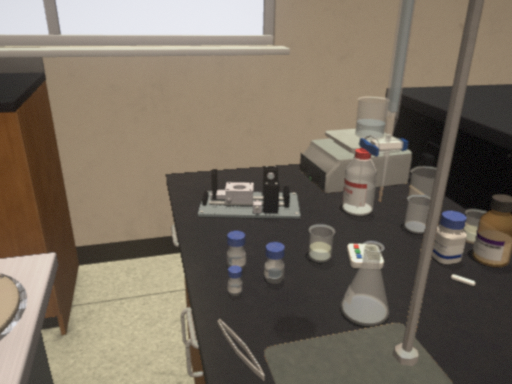

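Candidates for the vial in the top view are three blue caps at the front, at (284,234), (305,212) and (313,241), and one in the back row at (374,62). In the side view the front three are at about (236,245), (274,258) and (235,280). The smallest is top (313,241), side (235,280). The beaker is at top (286,173), and the photometer is at top (190,205), side (250,200).

```bash
python3 - <<'E'
s=open('h.py').read()
s=s.replace("import numpy as np, cv2","import numpy as np, cv2\nfrom scipy.spatial.transform import Rotation as Ro")
s=s.replace("R=c['rotation'])","R=Ro.from_euler('xyz',np.ravel(c['rotation'])).as_matrix() if np.size(c['rotation'])==3 else c['rotation'])")
s+='''
def blobs(c,lo,hi,box=None,amin=8):
    m=cv2.inRange(cv2.cvtColor(c['im'],cv2.COLOR_RGB2HSV),np.array(lo),np.array(hi))
    if box: k=np.zeros_like(m);x0,y0,x1,y1=box;k[y0:y1,x0:x1]=255;m&=k
    n,_,st,ce=cv2.connectedComponentsWithStats(m)
    return [(ce[i].round(1).tolist(),st[i].tolist()) for i in range(1,n) if st[i,4]>=amin]
'''
open('h.py','w').write(s)
E
python3 - <<'E'
from h import *
for t in('top0','side0'):
    c=load(t); np.savez(f'pics/{t}.npz',**{**c,'R':Ro.from_euler('xyz',c['R'].ravel()).as_matrix()})
a,b=load('top0'),load('side0')
A=blobs(a,(110,100,60),(130,255,255),(270,195,330,255));B=blobs(b,(105,90,50),(130,255,255),(220,225,290,290))
print(A);print(B)
for p,_ in A:
  print(p,'depth',dep(a,*p).round(1))
  for q,_ in B:
    P,e=tri(a,p,b,q); print('  ',q,P.round(1),round(e,1))
# photometer depth points
for uv in [(185,212),(180,239),(176,180),(212,187),(286,173),(166,240),(206,250),(184,160),(224,170)]: print(uv,dep(a,*uv).round(1))
t=cv2.resize(a['im'][150:260,145:235],None,fx=5,fy=5,interpolation=cv2.INTER_CUBIC)
s=cv2.resize(a['im'][195:255,270:330],None,fx=5,fy=5,interpolation=cv2.INTER_CUBIC)
s2=cv2.resize(b['im'][225:300,215:290],(300,250))
o=np.zeros((550,755,3),np.uint8);o[:550,:450]=t;o[:300,455:755]=s;o[300:550,455:755]=s2
cv2.imwrite('pics/crop1.png',o[:,:,::-1])
E
```

```text
[([305.2, 210.9], [299, 205, 13, 13, 125]), ([284.1, 233.3], [278, 227, 13, 13, 127]), ([313.0, 240.6], [309, 237, 9, 9, 60])]
[([235.9, 236.7], [228, 231, 16, 14, 138]), ([274.3, 248.7], [266, 243, 18, 15, 169]), ([234.8, 270.1], [229, 267, 12, 9, 73])]
[305.2, 210.9] depth [511.8 -18.9  65.5]
   [235.9, 236.7] [479.1 -11.   86.7] 60.5
   [274.3, 248.7] [511.5 -19.7  59.1] 2.3
   [234.8, 270.1] [480.4 -19.8  30.4] 71.2
[284.1, 233.3] depth [459.2  33.1  61.9]
   [235.9, 236.7] [458.6  33.   59.1] 1.4
   [274.3, 248.7] [491.   22.2  35.1] 62.6
   [234.8, 270.1] [458.7  27.3  -4.3] 8.5
[313.0, 240.6] depth [441.5 -38.9  42.5]
   [235.9, 236.7] [442.1 -29.7  95.8] 4.9
   [274.3, 248.7] [470.6 -41.4  75.5] 62.6
   [234.8, 270.1] [441.1 -39.   41.5] 1.0
(185, 212) [517.  274.8  32.8]
(180, 239) [451.7 289.9  11.1]
(176, 180) [588.3 289.1  79.2]
(212, 187) [570.5 203.6  78.1]
(286, 173) [411.7 115.6 903. ]
(166, 240) [449.7 324.5  11.6]
(206, 250) [423.6 225.9   1. ]
(184, 160) [655.8 283.9  11.6]
(224, 170) [628.4 180.1   9.6]
```

View pics/crop1.png

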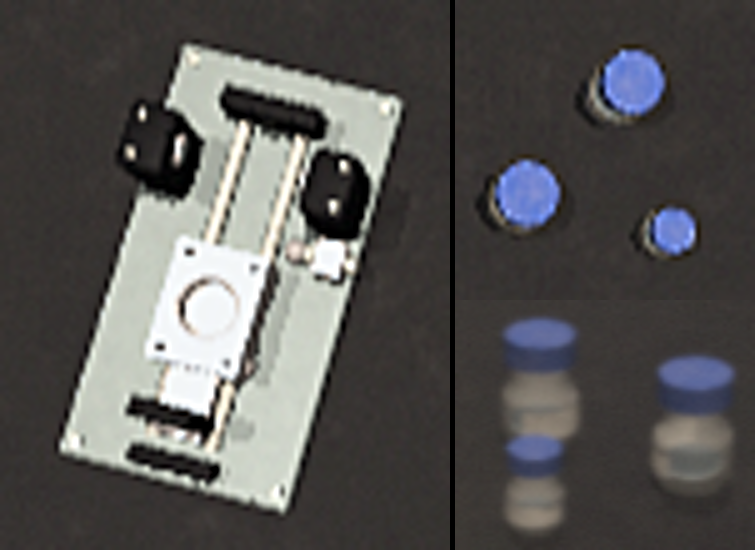

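The crop confirms the choice: the smallest vial is at crop (673,232), which is top px (313,241). Two views put its cap top near (441,-39,42). The well is at crop (208,308) and the tab at crop (170,412). Next I measure the photometer.

Run:
```python
from h import *
a=load('top0');v,u=np.mgrid[150:260,145:235];u=u.ravel();v=v.ravel()
P=np.array([dep(a,x,y) for x,y in zip(u,v)])
hsv=cv2.cvtColor(a['im'],cv2.COLOR_RGB2HSV)[v,u]
def rect(m,n):
    q=P[m][:,:2].astype(np.float32); rr=cv2.minAreaRect(q); print(n,m.sum(),[np.round(x,1) for x in rr]);return rr
near=lambda c,d:np.hypot(P[:,0]-c[0],P[:,1]-c[1])<d
bp=(P[:,2]>7)&(P[:,2]<15)&(hsv[:,2]>90)&near((540,255),140); rect(bp,'base')
bl=(P[:,2]>42)&(P[:,2]<54)&(hsv[:,2]>150)&near((517,270),45); R=rect(bl,'block'); print(P[bl].mean(0))
tb=(P[:,2]>70)&near((460,288),40); 
if tb.sum(): rect(tb,'tab');print(P[tb].mean(0))
wl=(P[:,2]>28)&(P[:,2]<38)&(hsv[:,2]>150)&near((517,272),16); print('well',wl.sum(),P[wl].mean(0))
lamp=(P[:,2]>70)&(P[:,0]>540)&near((580,250),70)
for s in(0,1):
    k=lamp&((P[:,1]>245)==s); print('lamp',k.sum(),P[k].mean(0))
```

```text
base 2280 [array([540.8, 263.2]), array([119.8, 219.3]), np.float64(74.6)]
block 365 [array([518.6, 269.8]), array([46.4, 60.2]), np.float64(74.7)]
[518.30863203 269.65909371  48.07819901]
tab 59 [array([465.5, 284.2]), array([30. ,  9.7]), np.float64(73.3)]
[465.06036497 283.0754117   83.39621909]
well 84 [519.13441977 270.69474211  33.43790288]
lamp 142 [572.58573304 207.53144982  77.44181797]
lamp 144 [596.09363275 293.52965189  77.30507882]
```

Emit:
{"api": "send_rows", "payload": {"steps": [[0,[0.1,0,0],0],[0,[0,-0.15,0],-0.079],[0,[0,-0.16,0],-0.079],[0,[0,-0.16,0],-0.079],[0,[0,-0.16,0],-0.079],[0,[0,-0.16,0],-0.079],[0,[0,-0.16,0],-0.079],[0,[0,-0.16,0],0],[0,[0,-0.16,0],0],[0,[0,-0.16,0],0],[0,[0,-0.16,0],0],[0,[0,-0.16,0],0]]}}

```text
time: 1.1
tcp_pos: [-7.6, -399.6, 218.6]
eef_rot: [-3.142, 0.0, 1.202]
contact_force: [-1.0, -1.1, -0.6]
finger_gap: 46.2
gripper_force: 0.0
```

My turn sign was wrong: a positive turn about tool z reduces the yaw. Nothing was touched. The photometer yaw is -15.4°, the well is at (518.6, 269.8), and the carriage is already about 12 mm along its travel. I'll add a row planner and re-route.

```bash
cat >> h.py <<'E'
def plan(goals,hand=0,cur=None):
    """goals: list of (x,y,z,yaw_rad,nrows); prints rounded rows"""
    s=r.get_state(); p=np.array(s['tcp_pos']); th=s['eef_rot'][2]; out=[]
    if cur is not None: p=np.array(cur[:3],float); th=cur[3]
    for x,y,z,g,n in goals:
        for i in range(n,0,-1):
            d=(np.array([x,y,z])-p)/i; t=round(-np.degrees(g-th)/i/90,4)
            c,si=np.cos(th),np.sin(th)
            sh=np.round(np.array([d[0]*c+d[1]*si,d[0]*si-d[1]*c,-d[2]])/250,4)
            q=sh*250; p=p+[q[0]*c+q[1]*si,q[0]*si-q[1]*c,-q[2]]; th-=np.radians(t*90)
            out.append([hand,sh.tolist(),t])
    print(len(out),out); print('end',p.round(1),round(th,3))
E
python3 - <<'E'
from h import *
plan([(330,-430,190,0.2,9),(360,-330,190,-.05,3)])
plan([(441,-39,150,-.269,10)],cur=(360,-330,190,-.05))
E
```

```text
12 [[0, [0.0415, 0.1448, 0.0127], np.float64(0.0708)], [0, [0.0574, 0.1393, 0.0127], np.float64(0.0709)], [0, [0.0725, 0.1321, 0.0127], np.float64(0.0708)], [0, [0.0867, 0.1232, 0.0127], np.float64(0.0709)], [0, [0.0998, 0.1128, 0.0127], np.float64(0.0708)], [0, [0.1117, 0.101, 0.0127], np.float64(0.0709)], [0, [0.1223, 0.088, 0.0127], np.float64(0.0708)], [0, [0.1313, 0.0739, 0.0128], np.float64(0.0709)], [0, [0.1387, 0.0588, 0.0127], np.float64(0.0708)], [0, [0.0657, -0.1227, 0.0], np.float64(0.0531)], [0, [0.0552, -0.1278, 0.0], np.float64(0.053)], [0, [0.0445, -0.1319, 0.0], np.float64(0.0531)]]
end [ 360. -330.  190.] -0.05
10 [[0, [0.0265, -0.1179, 0.016], np.float64(0.0139)], [0, [0.024, -0.1184, 0.016], np.float64(0.0139)], [0, [0.0214, -0.1189, 0.016], np.float64(0.014)], [0, [0.0187, -0.1194, 0.016], np.float64(0.0139)], [0, [0.0161, -0.1197, 0.016], np.float64(0.014)], [0, [0.0135, -0.1201, 0.016], np.float64(0.0139)], [0, [0.0109, -0.1203, 0.016], np.float64(0.014)], [0, [0.0082, -0.1206, 0.016], np.float64(0.0139)], [0, [0.0056, -0.1207, 0.016], np.float64(0.014)], [0, [0.003, -0.1208, 0.016], np.float64(0.0139)]]
end [441. -39. 150.] -0.269
```

Emit:
{"api": "send_rows", "payload": {"steps": [[0,[0.042,0.145,0.013],0.071],[0,[0.057,0.139,0.013],0.071],[0,[0.073,0.132,0.013],0.071],[0,[0.087,0.123,0.013],0.071],[0,[0.1,0.113,0.013],0.071],[0,[0.112,0.101,0.013],0.071],[0,[0.122,0.088,0.013],0.071],[0,[0.131,0.074,0.013],0.071],[0,[0.139,0.059,0.013],0.071],[0,[0.066,-0.123,0],0.053],[0,[0.055,-0.128,0],0.053],[0,[0.045,-0.132,0],0.053]]}}

```text
time: 2.1
tcp_pos: [350.8, -321.3, 189.5]
eef_rot: [-3.141, 0.001, -0.029]
contact_force: [0.4, 0.2, 0.2]
finger_gap: 46.7
gripper_force: 0.0
```

Emit:
{"api": "send_rows", "payload": {"steps": [[0,[0.026,-0.118,0.016],0.014],[0,[0.024,-0.118,0.016],0.014],[0,[0.021,-0.119,0.016],0.014],[0,[0.019,-0.119,0.016],0.014],[0,[0.016,-0.12,0.016],0.014],[0,[0.014,-0.12,0.016],0.014],[0,[0.011,-0.12,0.016],0.014],[0,[0.008,-0.12,0.016],0.014],[0,[0.006,-0.12,0.016],0.014],[0,[0.003,-0.12,0.016],0.014],[0,[0,0,0],0],[0,[0,0,0],0]]}}

```text
time: 3.1
tcp_pos: [424.0, -28.9, 149.9]
eef_rot: [3.142, 0.001, -0.24]
contact_force: [-1.0, -0.5, -0.7]
finger_gap: 46.3
gripper_force: 0.0
```

Run:
```python
from h import *
c=grab('wrist','w1'); s=r.get_state(); print(s['tcp_pos'],s['eef_rot'],s['qpos'].round(2) if hasattr(s['qpos'],'round') else s['qpos'],c['o'].ravel(),c['R'].round(2).tolist())
for p,st in blobs(c,(105,90,50),(130,255,255),None,60): print(p,st,dep(c,*p).round(1),onz(c,*p,43).round(1))
```

```text
[423.65574159 -30.24391562 150.01453344] [ 3.14119086e+00  6.35574649e-04 -2.42145000e-01] [-0.13  0.37  0.1   2.34 -0.08  0.44 -1.79] [501.48933896 -47.57520048 314.30329445] [[-0.24, -0.93, -0.28], [-0.97, 0.23, 0.07], [0.0, 0.29, -0.96]]
[212.1, 104.6] [205, 94, 19, 25, 157] [517.4 -10.8  61.5] [518.5  -8.2  43. ]
[232.1, 109.3] [225, 95, 14, 29, 189] [509.2 -27.3  60.2] [509.8 -25.9  43. ]
[186.6, 176.4] [170, 160, 33, 32, 545] [459.3  32.1  61.7] [456.2  38.   43. ]
[260.3, 172.3] [252, 163, 18, 21, 214] [442.4 -38.1  43.9] [442.2 -38.1  43. ]
```

View pics/w1.png

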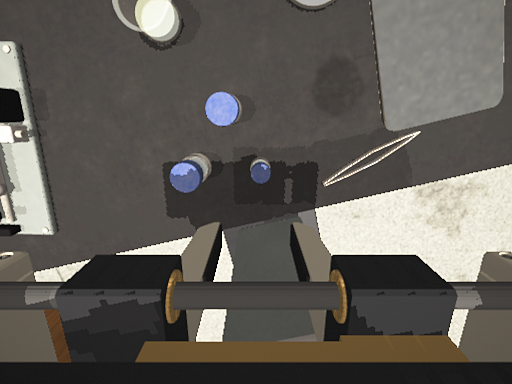

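The wrist view shows the small vial's cap at (260,172), the larger caps at (186,176) and (222,108), and the open fingers below at (205,250) and (310,250). Wrist and two-view estimates agree, at about (441.7,-38.5) with the cap top at 43. Next I move above it and then down.

Run:
```python
from h import *
plan([(441.7,-38.5,110,-.269,3),(441.7,-38.5,19.5,-.269,6)])
```

```text
9 [[0, [0.026, 0.0049, 0.0534], np.float64(0.0057)], [0, [0.026, 0.0047, 0.0533], np.float64(0.0057)], [0, [0.0261, 0.0045, 0.0534], np.float64(0.0057)], [0, [0.0, -0.0, 0.0603], np.float64(-0.0)], [0, [0.0, -0.0, 0.0603], np.float64(-0.0)], [0, [0.0, -0.0, 0.0603], np.float64(-0.0)], [0, [0.0, -0.0, 0.0604], np.float64(-0.0)], [0, [0.0, -0.0, 0.0603], np.float64(-0.0)], [0, [0.0, -0.0, 0.0604], np.float64(-0.0)]]
end [441.7 -38.5  19.5] -0.269
```

Emit:
{"api": "send_rows", "payload": {"steps": [[0,[0.026,0.005,0.053],0.006],[0,[0.026,0.005,0.053],0.006],[0,[0.026,0.005,0.053],0.006],[0,[0,0,0],0],[0,[0,0,0],0],[0,[0,0,0],0]]}}

```text
time: 3.65
tcp_pos: [441.2, -39.9, 110.9]
eef_rot: [3.141, 0.0, -0.274]
contact_force: [0.5, -0.1, -0.1]
finger_gap: 46.5
gripper_force: 0.0
```

Run:
```python
from h import *
plan([(441.7,-38.5,90,-.269,2),(441.7,-38.5,19.5,-.269,6)])
```

```text
8 [[0, [0.0002, -0.003, 0.0418], np.float64(-0.0016)], [0, [0.0002, -0.0031, 0.0417], np.float64(-0.0015)], [0, [-0.0, 0.0, 0.047], np.float64(-0.0)], [0, [-0.0, 0.0, 0.047], np.float64(-0.0)], [0, [-0.0, 0.0, 0.047], np.float64(-0.0)], [0, [-0.0, 0.0, 0.047], np.float64(-0.0)], [0, [-0.0, 0.0, 0.047], np.float64(-0.0)], [0, [-0.0, 0.0, 0.047], np.float64(-0.0)]]
end [441.7 -38.5  19.5] -0.269
```

Emit:
{"api": "send_rows", "payload": {"steps": [[0,[0,-0.003,0.042],-0.002],[0,[0,-0.003,0.042],-0.002],[0,[0,0,0.047],0],[0,[0,0,0.047],0],[0,[0,0,0.047],0],[0,[0,0,0.047],0],[0,[0,0,0.047],0],[0,[0,0,0.047],0],[0,[0,0,0],0],[0,[0,0,0],0]]}}

```text
time: 4.48
tcp_pos: [442.0, -37.8, 19.4]
eef_rot: [3.142, 0.0, -0.266]
contact_force: [-0.2, 0.0, -0.6]
finger_gap: 46.2
gripper_force: 0.0
```

Emit:
{"api": "send_rows", "payload": {"newtons": 12, "steps": [[-0.3,[0,0,0],0],[-0.6,[0,0,0],0],[-0.7,[0,0,0],0],[-0.7,[0,0,0],0],[-0.7,[0,0,0],0],[-0.7,[0,0,0],0]]}}

```text
time: 4.98
tcp_pos: [442.4, -37.7, 19.3]
eef_rot: [-3.142, -0.001, -0.266]
contact_force: [-0.5, -0.7, 6.2]
finger_gap: 20.6
gripper_force: 12.2
```

Run:
```python
from h import *
plan([(442.4,-37.7,135,-.266,4),(519,270,135,-.269,10)],hand=-.7)
```

```text
14 [[-0.7, [-0.0001, -0.0, -0.1157], np.float64(-0.0001)], [-0.7, [-0.0, -0.0, -0.1158], np.float64(-0.0001)], [-0.7, [-0.0001, -0.0, -0.1157], np.float64(-0.0)], [-0.7, [-0.0, -0.0001, -0.1158], np.float64(-0.0001)], [-0.7, [-0.0028, -0.1268, 0.0], np.float64(0.0002)], [-0.7, [-0.0028, -0.1268, 0.0], np.float64(0.0002)], [-0.7, [-0.0029, -0.1268, 0.0], np.float64(0.0002)], [-0.7, [-0.0029, -0.1268, 0.0], np.float64(0.0002)], [-0.7, [-0.0029, -0.1268, 0.0], np.float64(0.0002)], [-0.7, [-0.003, -0.1268, 0.0], np.float64(0.0002)], [-0.7, [-0.003, -0.1268, 0.0], np.float64(0.0002)], [-0.7, [-0.0031, -0.1268, 0.0], np.float64(0.0002)], [-0.7, [-0.0031, -0.1268, 0.0], np.float64(0.0002)], [-0.7, [-0.0032, -0.1268, 0.0], np.float64(0.0001)]]
end [519. 270. 135.] -0.269
```

Emit:
{"api": "send_rows", "payload": {"steps": [[-0.7,[0,0,-0.05],0],[-0.7,[0,0,-0.14],0],[-0.7,[0,0,-0.14],0],[-0.7,[0,0,-0.13],0],[-0.7,[0,0,0],0]]}}

```text
time: 5.4
tcp_pos: [444.1, -37.8, 138.6]
eef_rot: [-3.139, -0.007, -0.267]
contact_force: [-0.1, -0.1, -0.0]
finger_gap: 20.7
gripper_force: 11.8
```

Emit:
{"api": "send_rows", "payload": {"steps": [[-0.7,[-0.018,-0.127,0],0],[-0.7,[-0.018,-0.127,0],0],[-0.7,[-0.018,-0.127,0],0],[-0.7,[-0.018,-0.127,0],0],[-0.7,[-0.018,-0.127,0],0],[-0.7,[-0.018,-0.127,0],0],[-0.7,[-0.018,-0.127,0],0],[-0.7,[-0.018,-0.127,0],0],[-0.7,[-0.018,-0.127,0],0],[-0.7,[-0.018,-0.127,0],0],[-0.7,[0,0,0],0],[-0.7,[0,0,0],0]]}}

```text
time: 6.4
tcp_pos: [481.7, 282.4, 133.1]
eef_rot: [3.141, 0.001, -0.263]
contact_force: [-0.8, -0.5, -0.2]
finger_gap: 20.6
gripper_force: 11.8
```

Run:
```python
from h import *
s=r.get_state();c=grab('wrist','w2'); print(s['tcp_pos'],s['eef_rot'],s['finger_gap'])
for p,st in blobs(c,(105,90,50),(130,255,255),None,60): print(p,st,dep(c,*p).round(1))
```

```text
[481.68720517 282.38164036 133.06926906] [ 3.14125980e+00  6.21227105e-04 -2.62701047e-01] 20.563884563552215
[506.1, 155.6] [499, 141, 13, 29, 203] [462.4  49.4  54. ]
[255.8, 249.8] [239, 231, 34, 39, 730] [483.  282.2 156. ]
```

View pics/w2.png

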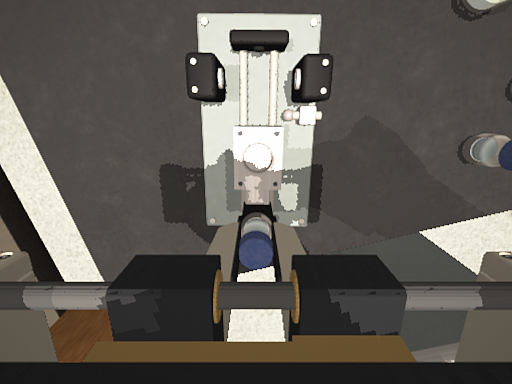

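The wrist view shows the vial held upright between the fingers with its cap at (256,250), and the well at (258,156) in the bright block ahead of the tab at (257,210). I measure the well from this second place.

Run:
```python
from h import *
c=load('w2');v,u=np.mgrid[100:225,225:300];u=u.ravel();v=v.ravel()
P=np.array([dep(c,x,y) for x,y in zip(u,v)])
bl=(P[:,2]>42)&(P[:,2]<54)&(np.hypot(P[:,0]-518.6,P[:,1]-270)<42)
print('block',bl.sum(),cv2.minAreaRect(P[bl][:,:2].astype(np.float32)),P[bl][:,2].mean())
wl=(P[:,2]>30)&(P[:,2]<38)&(np.hypot(P[:,0]-518.6,P[:,1]-270)<18)
print('well',wl.sum(),cv2.minEnclosingCircle(P[wl][:,:2].astype(np.float32)),P[wl].mean(0))
hole=np.zeros(c['im'].shape[:2],np.uint8);k=(P[:,2]<44)&(np.hypot(P[:,0]-518.6,P[:,1]-270)<20);hole[v[k],u[k]]=255
n,_,st,ce=cv2.connectedComponentsWithStats(hole);i=1+st[1:,4].argmax();print('rim',st[i],ce[i],onz(c,*ce[i],48).round(1))
# cap top: points within 3mm of highest in the cap region
v,u=np.mgrid[228:272,235:276];u=u.ravel();v=v.ravel();Q=np.array([dep(c,x,y) for x,y in zip(u,v)])
h=cv2.cvtColor(c['im'],cv2.COLOR_RGB2HSV)[v,u]; b=(h[:,0]>105)&(h[:,0]<130)&(h[:,1]>90)
print('z pct',np.percentile(Q[b][:,2],[5,25,50,75,95]).round(1))
t=b&(Q[:,2]>np.percentile(Q[b][:,2],95)-2);print('captop',t.sum(),cv2.minEnclosingCircle(Q[t][:,:2].astype(np.float32)),Q[t].mean(0))
```

```text
block 2397 ((517.0936279296875, 271.44061279296875), (46.02837371826172, 59.63279724121094), 74.7134017944336) 46.45453892244011
well 601 ((516.1829223632812, 271.654296875), 13.881505966186523) [515.63575335 271.82526085  31.85996156]
rim [243 145  29  29 656] [257.32469512 158.92682927] [517.6 271.4  48. ]
z pct [147.4 155.1 156.  156.5 157.2]
captop 498 ((514.6580200195312, 274.68170166015625), 45.816524505615234) [481.5566063  283.18739983 157.41811206]
```

Run:
```python
from h import *
plan([(517.6,270.5,125,-.267,3),(517.6,270.5,76,-.267,3)],hand=-.7)
```

```text
6 [[-0.7, [0.0497, 0.0003, 0.0109], np.float64(0.0004)], [-0.7, [0.0498, 0.0003, 0.0109], np.float64(0.0004)], [-0.7, [0.0497, 0.0003, 0.0109], np.float64(0.0005)], [-0.7, [0.0, -0.0, 0.0653], np.float64(-0.0)], [-0.7, [0.0, -0.0, 0.0653], np.float64(-0.0)], [-0.7, [0.0, -0.0, 0.0654], np.float64(-0.0)]]
end [517.6 270.5  76. ] -0.267
```

Emit:
{"api": "send_rows", "payload": {"steps": [[-0.7,[0.05,0,0.011],0],[-0.7,[0.05,0,0.011],0],[-0.7,[0.05,0,0.011],0.001],[-0.7,[0,0,0.065],0],[-0.7,[0,0,0.065],0],[-0.7,[0,0,0.065],0],[-0.7,[0,0,0],0],[-0.7,[0,0,0],0],[-0.7,[0,0,0],0]]}}

```text
time: 7.2
tcp_pos: [519.5, 269.9, 77.4]
eef_rot: [-3.142, -0.0, -0.269]
contact_force: [0.0, -0.4, -0.5]
finger_gap: 20.6
gripper_force: 11.8
```

Run:
```python
from h import *
plan([(517.6,270.5,66,-.267,2),(517.6,270.5,53.5,-.267,5)],hand=-.7)
```

```text
7 [[-0.7, [-0.0041, -0.0002, 0.0227], np.float64(-0.0007)], [-0.7, [-0.0041, -0.0002, 0.0228], np.float64(-0.0008)], [-0.7, [0.0, 0.0, 0.01], np.float64(0.0)], [-0.7, [0.0, 0.0, 0.01], np.float64(0.0)], [-0.7, [0.0, 0.0, 0.01], np.float64(0.0)], [-0.7, [0.0, 0.0, 0.01], np.float64(0.0)], [-0.7, [0.0, 0.0, 0.01], np.float64(0.0)]]
end [517.6 270.5  53.5] -0.267
```

Emit:
{"api": "send_rows", "payload": {"steps": [[-0.7,[-0.004,0,0.023],0],[-0.7,[-0.004,0,0.023],0],[-0.7,[0,0,0.01],0],[-0.7,[0,0,0.01],0],[-0.7,[0,0,0],0],[-0.7,[0,0,0],0]]}}

```text
time: 7.7
tcp_pos: [516.5, 271.2, 60.4]
eef_rot: [3.141, 0.0, -0.268]
contact_force: [-0.2, 0.7, -0.0]
finger_gap: 20.9
gripper_force: 11.8
```

Emit:
{"api": "send_rows", "payload": {"steps": [[-0.7,[0,0,0.01],0],[-0.7,[0,0,0.008],0],[-0.7,[0,0,0.006],0],[-0.7,[0,0,0.005],0],[-0.7,[0,0,0],0],[-0.7,[0,0,0],0]]}}

```text
time: 8.2
tcp_pos: [516.6, 271.2, 53.1]
eef_rot: [3.142, 0.0, -0.268]
contact_force: [-0.5, -0.4, 0.1]
finger_gap: 20.3
gripper_force: 11.8
```

Emit:
{"api": "send_rows", "payload": {"steps": [[-0.7,[0,0,0.003],0],[-0.7,[0,0,0],0],[-0.5,[0,0,0],0],[-0.3,[0,0,0],0],[-0.1,[0,0,0],0],[0,[0,0,0],0],[0,[0,0,0],0],[0,[0,0,0],0]]}}

```text
time: 8.87
tcp_pos: [516.6, 271.2, 52.5]
eef_rot: [-3.142, -0.0, -0.268]
contact_force: [-0.4, 0.1, -1.2]
finger_gap: 46.0
gripper_force: 0.0
```

Emit:
{"api": "send_rows", "payload": {"steps": [[0,[0,0,-0.04],0],[0,[0,0,-0.08],0],[0,[0,0,-0.13],0],[0,[0,0,-0.13],0],[0,[-0.1,0,0],0],[-0.5,[-0.12,0,0],0],[-1,[-0.12,0,0],0],[-1,[-0.06,0,0],0],[-1,[0,0,0],0],[-1,[0,0,0],0],[-1,[0,0,0],0]]}}

```text
time: 9.78
tcp_pos: [421.2, 297.7, 148.0]
eef_rot: [-3.141, -0.001, -0.268]
contact_force: [0.2, 0.3, -0.0]
finger_gap: 10.9
gripper_force: 0.0
```

Run:
```python
from h import *
s=r.get_state();c=grab('wrist','w3'); t=grab('top','top3');print(s['tcp_pos'],s['eef_rot'],s['finger_gap'])
for k in (c,t):
  for p,st in blobs(k,(105,90,50),(130,255,255),None,30): print(p,st,dep(k,*p).round(1))
v,u=np.mgrid[200:260,150:215];u=u.ravel();v=v.ravel();P=np.array([dep(t,x,y) for x,y in zip(u,v)])
v,u=np.mgrid[60:300,180:340];u=u.ravel();v=v.ravel();Q=np.array([dep(c,x,y) for x,y in zip(u,v)])
m=(Q[:,2]>77)&(Q[:,2]<90)&(np.hypot(Q[:,0]-465,Q[:,1]-284)<25);print('tab',m.sum(),cv2.minAreaRect(Q[m][:,:2].astype(np.float32)) if m.any() else'')
w=cv2.resize(c['im'][60:320,130:390],(520,520));cv2.imwrite('pics/w3c.png',w[:,:,::-1])
```

```text
[421.19666631 297.69938026 148.00836953] [-3.14072921e+00 -1.05489666e-03 -2.68121283e-01] 10.91819737565429
[507.0, 86.6] [502, 70, 10, 31, 167] [459.8  51.   54.1]
[255.7, 90.3] [245, 77, 24, 27, 256] [515.3 272.2  75.8]
[375.7, 57.8] [372, 54, 8, 9, 52] [ 924.6 -228.1   44.7]
[305.9, 80.3] [299, 73, 16, 17, 201] [836.8 -29.6  89.9]
[381.9, 154.3] [371, 152, 24, 5, 86] [ 592.7 -135.3  269.5]
[305.2, 211.0] [299, 205, 13, 13, 130] [512.1 -19.6  61.2]
[184.1, 210.6] [180, 207, 9, 9, 60] [515.1 269.1  75.9]
[284.0, 233.4] [278, 227, 13, 13, 131] [458.9  33.4  62.5]
tab 401 ((464.31646728515625, 286.4052429199219), (28.945999145507812, 9.707901954650879), 74.69378662109375)
```

View pics/w3c.png

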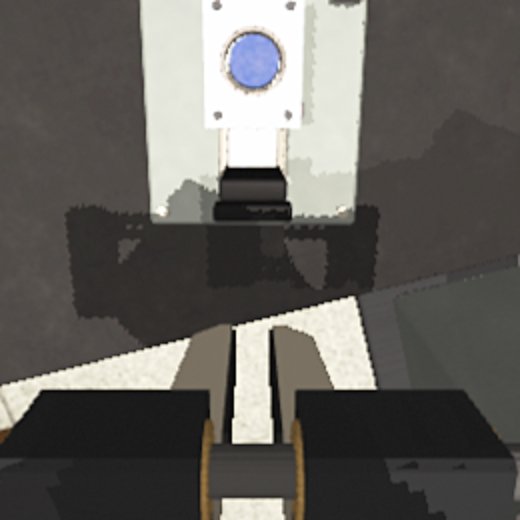

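The vial stands centred in the well (cap at crop (254,60), top at z≈76), with the tab at crop (252,190). Next the fingers shut and go down behind the tab.

Emit:
{"api": "send_rows", "payload": {"newtons": 20, "steps": [[-1,[0,0,0.088],0],[-1,[0,0,0.088],0],[-1,[0,0,0.088],0],[-1,[0,0,0.088],0],[-1,[0,0,0],0],[-1,[0,0,0],0]]}}

```text
time: 10.38
tcp_pos: [420.4, 296.7, 58.7]
eef_rot: [3.139, 0.001, -0.269]
contact_force: [-0.7, -0.4, 0.5]
finger_gap: 0.7
gripper_force: 0.0
```

Run:
```python
from h import *
U=np.array([.9641,-.2656]);s=r.get_state();d=np.array([464.5,285.5])-np.array(s['tcp_pos'])[:2]
print(s['tcp_pos'],s['finger_gap'],'ahead to tab',d@U,'lateral',d@[.2656,.9641])
```

```text
[420.43260296 296.74466996  58.72621153] 0.7230133058372642 ahead to tab 45.47196183166175 lateral 0.8633143443392317
```

Emit:
{"api": "send_rows", "payload": {"steps": [[-1,[0.02,-0.001,0],0],[-1,[0.03,-0.001,0],0],[-1,[0.03,-0.001,0],0],[-1,[0.02,0,0],0],[-1,[0.014,0,0],0],[-1,[0.012,0,0],0],[-1,[0.012,0,0],0],[-1,[0.014,0,0],0],[-1,[0.014,0,0],0],[-1,[0.014,0,0],0],[-1,[0.014,0,0],0],[-1,[0.014,0,0],0]]}}

```text
time: 11.38
tcp_pos: [470.7, 284.5, 59.4]
eef_rot: [3.141, 0.0, -0.268]
contact_force: [-1.8, 0.8, 1.0]
finger_gap: 0.7
gripper_force: 0.7
```

Emit:
{"api": "send_rows", "payload": {"steps": [[-1,[0.016,0,0],0],[-1,[0.016,0,0],0],[-1,[0.016,0,0],0],[-1,[0.016,0,0],0],[-1,[0.016,0,0],0],[-1,[0.016,0,0],0],[-1,[0.016,0,0],0],[-1,[0.016,0,0],0]]}}

```text
time: 12.05
tcp_pos: [501.7, 275.9, 59.4]
eef_rot: [3.141, 0.0, -0.268]
contact_force: [-2.5, 0.1, 0.5]
finger_gap: 0.2
gripper_force: 0.7
```

Run:
```python
from h import *
U=np.array([.9641,-.2656]);s=r.get_state();d=np.array(s['tcp_pos'])[:2]-[540.8,263.2]
print(s['tcp_pos'],s['eef_rot'][2],'base x',d@U,'lat',d@[.2656,.9641],'F along',np.array(s['contact_force'])[:2]@U)
t=grab('top','top4')
for p,st in blobs(t,(105,90,50),(130,255,255),(160,160,230,240),20): print(p,st,dep(t,*p).round(1),(dep(t,*p)[:2]-[540.8,263.2])@U)
```

```text
[501.67462463 275.91846302  59.41366172] -0.26789651616487964 base x -41.098798170571406 lat 1.8701705040642853 F along -2.4907443830393112
[190.4, 189.5] [187, 186, 8, 8, 56] [565.  254.7  78.5] 25.600653719454954
```

The carriage is at about 61 mm, the vial is still standing, and the force is small. I push slowly on through the detent.

Emit:
{"api": "send_rows", "payload": {"steps": [[-1,[0.01,0,0],0],[-1,[0.01,0,0],0],[-1,[0.008,0,0],0],[-1,[0.008,0,0],0],[-1,[0.008,0,0],0],[-1,[0.008,0,0],0],[-1,[0.008,0,0],0],[-1,[0,0,0],0],[-1,[0,0,0],0]]}}

```text
time: 12.85
tcp_pos: [516.5, 272.1, 59.5]
eef_rot: [-3.141, -0.001, -0.268]
contact_force: [0.0, 0.6, 0.6]
finger_gap: 0.7
gripper_force: 0.0
```

Run:
```python
from h import *
U=np.array([.9641,-.2656]);s=r.get_state();d=np.array(s['tcp_pos'])[:2]-[540.8,263.2]
print(s['tcp_pos'],'base x',d@U,'F along',np.array(s['contact_force'])[:2]@U)
t=grab('top','top5')
for p,st in blobs(t,(105,90,50),(130,255,255),(160,160,230,240),20): print(p,st,dep(t,*p).round(1),(dep(t,*p)[:2]-[540.8,263.2])@U)
```

```text
[516.48298217 272.09753897  59.46595742] base x -25.807223243357782 F along -0.12003982525835674
[192.4, 183.3] [189, 179, 8, 9, 58] [580.4 250.5  76.5] 41.53168919609441
```

Emit:
{"api": "send_rows", "payload": {"steps": [[-1,[0.006,0,0],0],[-1,[0.006,0,0],0],[-1,[0.004,0,0],0],[-1,[0,0,0],0],[-1,[0,0,0],0]]}}

```text
time: 13.32
tcp_pos: [517.1, 271.8, 59.4]
eef_rot: [3.14, 0.004, -0.266]
contact_force: [-9.0, 2.6, 5.8]
finger_gap: 0.4
gripper_force: 4.4
```

Run:
```python
from h import *
U=np.array([.9641,-.2656]);s=r.get_state();d=np.array(s['tcp_pos'])[:2]-[540.8,263.2]
print('base x',d@U,'F along',np.array(s['contact_force'])[:2]@U)
```

```text
base x -25.171582461097195 F along -9.408247451545746
```

The force fell to zero (the snap) and then rose against a hard stop, so it appears home. I back off and check.

Emit:
{"api": "send_rows", "payload": {"steps": [[-1,[-0.02,0,0],0],[-1,[-0.06,0,0],0],[-1,[-0.12,0,0],0],[-1,[-0.12,0,0],0],[-1,[-0.12,0,-0.05],0],[-1,[0,0,-0.14],0],[-1,[0,0,-0.14],0],[-1,[0,0,-0.1],0],[-1,[0,0,0],0],[-1,[0,0,0],0],[-1,[0,0,0],0]]}}

```text
time: 14.23
tcp_pos: [412.8, 300.2, 166.6]
eef_rot: [-3.142, 0.0, -0.267]
contact_force: [0.4, -0.2, -0.5]
finger_gap: -0.0
gripper_force: 0.0
```

Run:
```python
from h import *
U=np.array([.9641,-.2656]);s=r.get_state();print(s['tcp_pos'],s['contact_force'])
t=grab('top','top6');w=grab('wrist','w6');g=grab('side','s6')
for k in(t,w):
  v,u=np.mgrid[0:300,130:350];u=u.ravel();v=v.ravel();P=np.array([dep(k,x,y) for x,y in zip(u,v)])
  hs=cv2.cvtColor(k['im'],cv2.COLOR_RGB2HSV)[v,u];near=np.hypot(P[:,0]-570,P[:,1]-255)<45
  b=near&(P[:,2]>42)&(P[:,2]<54)&(hs[:,2]>120)
  b2=near&(P[:,2]>70)&(hs[:,0]>105)&(hs[:,0]<130)&(hs[:,1]>90)
  base=(P[:,2]>6)&(P[:,2]<15)&(hs[:,2]>90)&(np.hypot(P[:,0]-540,P[:,1]-263)<135)
  for n,m in(('block',b),('cap',b2),('base',base)):
    R=cv2.minAreaRect(P[m][:,:2].astype(np.float32));print(n,m.sum(),np.round(R[0],1),np.round(R[1],1),'x',round(float((np.array(R[0])-[540.8,263.2])@U),1),P[m][:,2].mean().round(1))
o=np.zeros((500,800,3),np.uint8);o[:,:400]=cv2.resize(t['im'][140:260,140:236],(400,500));o[:250,400:]=cv2.resize(g['im'][160:285,180:380],(400,250));o[250:,400:]=cv2.resize(w['im'][0:250,60:460],(400,250))
cv2.imwrite('pics/fin.png',o[:,:,::-1])
```

```text
[412.83821894 300.24023939 166.55387965] [ 0.42977648 -0.18927498 -0.45127683]
block 341 [584.5 251.7] [47.  59.9] x 45.2 48.1
cap 58 [591.2 260. ] [45.2 18.5] x 49.5 76.8
base 2272 [541.7 263.1] [119.7 218.4] x 0.9 10.2
block 1606 [569.6 257.1] [46.  33.1] x 29.4 46.9
cap 135 [570.5 243.7] [41.7  6.3] x 33.9 74.7
base 10378 [516.1 271.8] [119.5 169.8] x -26.1 8.7
```

View pics/fin.png

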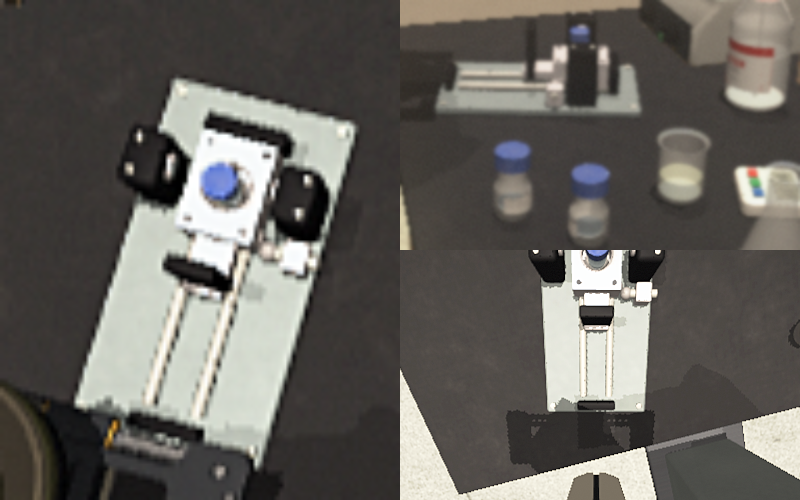

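The final view shows the block between the lamp blocks and against the end stop, with its centre at x = 45.2 (home is 45). The vial stands in the well with its cap at crop (220,182), the beaker is undisturbed at crop (683,165), and the gripper is clear.

```bash
python3 -c "
from cell import hand_in
print(hand_in())"
```

```text
the job is handed in; nothing more can be done
None
```

The job is handed in: the vial stands in the well, the carriage measures fully home (block centre at x = 45.2 mm, home is 45), the beaker was left alone, and the arm took about 14 s of the 51 s allowed.

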